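# Touch-test a painted box lid and restart the drying timer

### The arm

A 6-joint arm with a two-finger parallel gripper is mounted at the origin on the work surface. World frame = base frame: x ahead of the robot, y to its left, z up, the work surface at z = 0. Lengths are in m, angles in rad, forces in N, time in s.
With the tool pointing down it reaches from about 0.225 to 0.875 m from the base axis. Payload 3.4 kg.
Tool frame: the origin (TCP) lies midway between the tips of the shut fingers; the grasp point (between the pads) lies 19 mm behind it (env.pinch_z is the distance from the TCP to the grasp point, in m); y points along the fingers, x is the direction in which the jaws open and shut, and the axes are right-handed (so a half turn about y gives the same grasp; the last joint's range is limited). The gripper opens to 85 mm and grips with 20 to 120 N. Pads are 22 mm wide; open, the fingers measure 114 mm over their backs; the gripper's body (76 mm by 85 mm) begins 54 mm behind the grasp point. The pads swing forward as they close: fully open they stand 13 mm farther back than shut.
Start: joints at [1.129, 0.276, 1.505, -0, 1.361, -0.121], TCP at [0.181, 0.546, 0.231] pointing down, gripper open.
Joint ranges: [-2.89, 2.89], [-0.75, 2.08], [0.22, 2.7], [-1.18, 4.32], [0.11, 2.71], [-2.7, 2.7]. Speed limits (rad/s): [2.57, 2.57, 3.14, 3.14, 3.14, 3.14].

### API

Orientations are given as a unit quaternion [x, y, z, w].
In Python, from bench import env gives the robot as it stands. Calls block until the motion is done:
- env.move_pose(position, orientation): joint-space move of the TCP to a pose.
- env.move_linear(position, frame=None, rate=0.15, contact_N=None): straight line of the TCP; frame=None keeps the orientation; rate is the mean speed in m/s. With contact_N (N) it stops when the force on the tool has changed by that much, and returns True; else False.
- env.move_joints(angles): joint-space move.
- env.gripper_to(opening, squeeze=None): opening from 0.0 (shut) to 1.0 (fully open); squeeze is the grip in N (None keeps the last); returns when the fingers have stopped.
- env.pause(seconds).
- env.solve_ik(position, orientation): joint angles nearest the present ones, or None.
- env.capture(name): name is "side" or "top"; returns a dict with "color" (384x512x3 uint8, blue, green, red), "fov_y" (degrees; the focal length in pixels is half the picture's height over the tangent of half this angle, whatever the lens; pixels are square), "cx", "cy" (the principal point, pixels), "dist_coeffs" ([k1, k2, p1, p2, k3] as OpenCV has them; the pictures are not rectified), "extrinsics" (4x4, takes a point from camera to world coordinates). Camera axes: x right, y down, z forward; pixel columns grow to the right and rows downward; lengths in m; the calibration is good to about 2 mm. A picture is of the moment at which its call begins. There is no depth.
A pose or a line that the arm cannot do raises env.IKError and nothing moves.
- env.job_done(): hands the job in, once; it reports no verdict.
Readings, each from a call of its own:
- env.read_time_s(): time.
- env.read_joint_pos(): joint angles.
- env.read_joint_velocities(): joint speeds.
- env.read_tau(): joint torques, N m.
- env.read_tool_pos(): TCP position.
- env.read_ee_rot(): TCP orientation.
- env.read_force(): force on the tool from outside, world axes, zero at the start.
- env.read_moment(): the same for the moment, N m.
- env.read_opening(): opening from 0.0 (shut) to 1.0 (fully open).
Only numpy, scipy, OpenCV 4.12 (cv2) and the standard library are available. Lean on these libraries where they do the work, as an engineer would, in place of code of your own. Each camera call takes 0.05 s, during which the arm holds its last target. There are 200 camera calls.

### The job

Test whether the paint on the round box is dry: with the fingertips, touch the round panel in the middle of its lid lightly for about a second without shifting the box, then lift off. After that, press the big round key of the grey desk timer right in and let it go, to start another drying time. Leave the timer's two small keys alone, do not touch the square and the long box, which are still wet, and leave the bottle, jar and brush where they are; nothing is to be picked up.

Things in the scene. Friction and masses are not known exactly. Their poses are not given: they have to be found in the camera images.
- round_box: the only round wooden box, 110 mm in diameter and 60 mm high, 0.4 to 0.65 kg, loose on the table; origin at the centre of its underside, z up. Its lid is a pale wooden ring (outer diameter 110, inner 82 mm, top 60 mm up) round a white recessed panel. The four things round_box, square_box, long_box and timer stand in a row across the table ahead of the robot, in an order that changes
- lid_panel: white round panel, 81 mm in diameter, recessed 4 mm below the ring in the lid of the round box; origin at the centre of its upper face (56 mm above the table), z up. Thin and springy: it gives about 0.7 mm per newton straight down, up to 6 mm, and springs back. This is what to touch; a few newtons at most are wanted, and more than 15 N spoils the paint
- timer: grey desk timer, fixed to the table, 90 (x) x 120 (y) x 26 mm high; origin at the centre of its underside. Its face has a dark window on the +x half and a row of three white keys along its y axis at x = -12 mm: the big one in the middle, a small one 45 mm to either side
- start_key_top (a point): centre of the top face of the timer's big round key, 34 mm in diameter, standing 12 mm above the timer's face (38 mm above the table)
- start_key (a joint): how far the big key is pressed straight down, in m: 0 released, 0.006 right in (about 5 N); it springs back when let go
- left_key (a joint): how far the small key (14 mm in diameter, 5 mm high) on the timer's +y side is pressed, in m: 0 to 0.003; not to be pressed
- right_key (a joint): the same for the small key on the timer's -y side; not to be pressed
- square_box: square wooden box of the same wood and paint, 120 x 120 x 60 mm high, 0.5 kg, loose, wet: not to be touched; origin at the centre of its underside, x and y along its sides
- long_box: long wooden box of the same wood and paint, 170 (x) x 75 (y) x 60 mm high, 0.5 kg, loose, wet: not to be touched; origin at the centre of its underside
- glue_bottle: white bottle with black cap, 52 mm in diameter, 140 mm high, loose, standing beyond the row; origin at the centre of its underside
- paint_jar: small glass jar, 60 mm in diameter, 70 mm high, loose, standing beyond the row; origin at the centre of its underside
- brush: paint brush about 180 mm long, lying loose on the robot's side of the row, roughly across; its own x axis runs along it
Not all that is in view belongs to the job. Leave any yellow look-alike of the timer alone.

How it is judged:
By the outcome, as a careful person would: the job done as asked, in the order asked, and still so for the second after the job is handed in, with the robot touching nothing.
It also fails if it takes over 48 s, if anything falls off the work surface, if the arm or the gripper's body presses on something with over 40 N, if the wrist force passes 120 N, or if a joint passes its speed limit or range.

## Working session

There is one attempt and no reset: what is moved stays moved. The work goes in short steps, each a Python script; the robot and the scene stay as the last script left them, time stands still between calls to the robot, and variables do not carry over. Pictures are saved under pics/ and viewed, about 8 in all and at most 12, crops included, and the job is handed in when it is done.

```bash
mkdir -p pics; cat > h.py <<'E'
import numpy as np, cv2
from bench import env
def cam(c):
    f=c["color"].shape[0]/2/np.tan(np.radians(c["fov_y"])/2)
    return np.array([[f,0,c["cx"]],[0,f,c["cy"]],[0,0,1.]]),np.array(c["dist_coeffs"],float),np.array(c["extrinsics"])
def ray(c,px,z):
    K,d,T=cam(c)
    u=cv2.undistortPoints(np.array(px,float).reshape(-1,1,2),K,d).reshape(-1,2)
    r=np.c_[u,np.ones(len(u))]@T[:3,:3].T; o=T[:3,3]
    return o+r*((z-o[2])/r[:,2])[:,None]
def proj(c,P):
    K,d,T=cam(c); R=T[:3,:3].T
    return cv2.projectPoints(np.array(P,float).reshape(-1,1,3),cv2.Rodrigues(R)[0],-R@T[:3,3],K,d)[0].reshape(-1,2)
E
python3 - <<'E'
from h import *
import pickle
for n in("side","top"):
    c=env.capture(n); pickle.dump(c,open(n+"0.pkl","wb")); print(n,cam(c)); cv2.imwrite(f"pics/{n}0.png",c["color"])
print(env.read_time_s(),env.read_ee_rot(),env.read_force())
E
```

```text
side (array([[377.14095788,   0.        , 255.14052958],
       [  0.        , 377.14095788, 192.26002231],
       [  0.        ,   0.        ,   1.        ]]), array([0.02974751, 0.        , 0.        , 0.        , 0.        ]), array([[-0.97800387, -0.12046394,  0.17028467,  0.37207094],
       [-0.20858018,  0.57128181, -0.79380817,  0.82097967],
       [-0.00165527, -0.81186547, -0.58384221,  0.63800227],
       [ 0.        ,  0.        ,  0.        ,  1.        ]]))
top (array([[461.10359574,   0.        , 255.14969299],
       [  0.        , 461.10359574, 195.51095542],
       [  0.        ,   0.        ,   1.        ]]), array([-0.1421909,  0.       ,  0.       ,  0.       ,  0.       ]), array([[-0.02934813, -0.99565775,  0.0883421 ,  0.42414411],
       [-0.99956756,  0.02907047, -0.0044283 ,  0.02288383],
       [ 0.00184092, -0.08843386, -0.99608035,  1.383075  ],
       [ 0.        ,  0.        ,  0.        ,  1.        ]]))
0.1 [ 0.57370118  0.41324051 -0.41423903 -0.57315379] [ 0.29863401 -0.01757476  0.2611884 ]
```

View pics/top0.png

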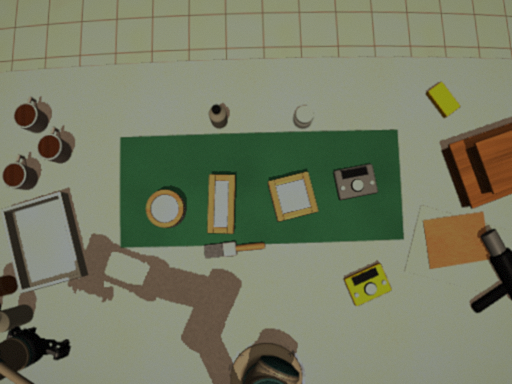

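View pics/side0.png

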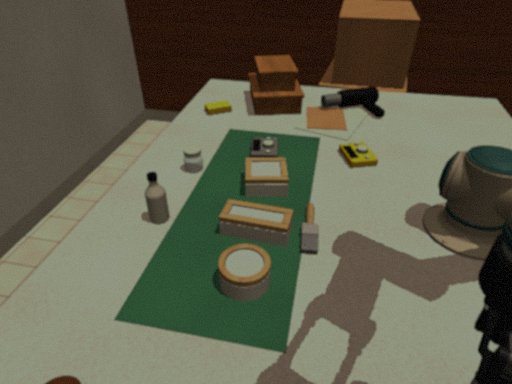

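The top view shows the round box's panel at (165,208), the long box at (222,204), the square box at (293,195) and the grey timer's big key at (357,185). The yellow look-alike is at (368,285). The side view agrees: panel at (245,264), timer key near (267,144).

```bash
python3 - <<'E'
from h import *
import pickle
from scipy.spatial.transform import Rotation as R
print(R.from_quat(env.read_ee_rot()).as_matrix().round(3))
def blob(c,p,r,sat=60,val=None):
    x0,y0=p[0]-r,p[1]-r; s=4
    a=cv2.resize(c["color"][y0:p[1]+r,x0:p[0]+r],None,fx=s,fy=s,interpolation=cv2.INTER_CUBIC)
    g=cv2.cvtColor(a,cv2.COLOR_BGR2HSV); val_=a.min(2)
    t,m=cv2.threshold(val_,0,255,cv2.THRESH_OTSU)
    n,l,st,ce=cv2.connectedComponentsWithStats(m)
    k=l[r*s,r*s]
    cs,_=cv2.findContours((l==k).astype('uint8'),cv2.RETR_EXTERNAL,cv2.CHAIN_APPROX_NONE)
    q=(max(cs,key=len).reshape(-1,2)+.5)/s-.5+[x0,y0]
    print("thr",t,"n",st[k]); return q
for n,pts in(("top",[((165,208),22,.056),((357,185),11,.038)]),("side",[((245,264),32,.056),((267,144),8,.038)])):
    c=pickle.load(open(n+"0.pkl","rb"))
    for p,r,z in pts:
        w=ray(c,blob(c,p,r),z)[:,:2].astype(np.float32)
        (x,y),rad=cv2.minEnclosingCircle(w); print(n,p,"ctr",(x,y),"rad",rad,"ext",np.ptp(w,axis=0),"mid",(w.max(0)+w.min(0))/2)
c=pickle.load(open("top0.pkl","rb")); d=pickle.load(open("side0.pkl","rb"))
a=cv2.resize(c["color"][155:210,325:390],None,fx=6,fy=6,interpolation=cv2.INTER_CUBIC)
b=cv2.resize(d["color"][125:180,235:300],None,fx=6,fy=6,interpolation=cv2.INTER_CUBIC)
cv2.imwrite("pics/crop.png",np.hstack([a,b]))
E
```

```text
[[ 0.315 -0.001 -0.949]
 [ 0.949 -0.001  0.315]
 [-0.002 -1.     0.   ]]
thr 91.0 n [  32   35  111  113 9764]
top (165, 208) ctr (0.5125845670700073, 0.28095221519470215) rad 0.04131169244647026 ext [0.08151945 0.08072911] mid [0.5123273 0.2810395]
thr 97.0 n [  28   24   42   42 1427]
top (357, 185) ctr (0.5669256448745728, -0.28730422258377075) rad 0.01637759804725647 ext [0.03063029 0.03121081] mid [ 0.56660485 -0.2873621 ]
thr 87.0 n [   49    69   156   113 13787]
side (245, 264) ctr (0.5115382671356201, 0.2813316881656647) rad 0.04155062884092331 ext [0.08275446 0.0798652 ] mid [0.5114651  0.28056958]
thr 81.0 n [ 15   4  45  33 972]
side (267, 144) ctr (0.5663203001022339, -0.2951333522796631) rad 0.028882967308163643 ext [0.03682214 0.05748326] mid [ 0.56592906 -0.2951082 ]
```

View pics/crop.png

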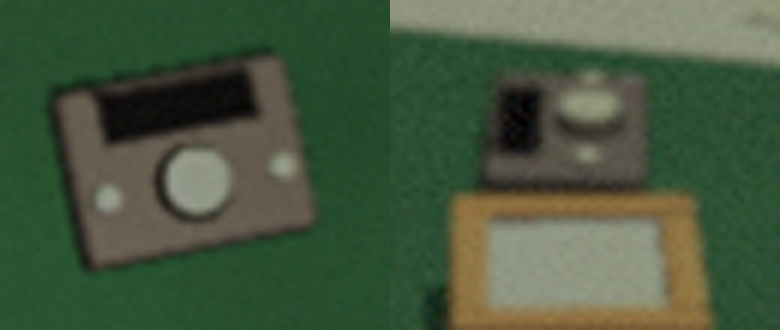

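```bash
cat >> h.py <<'E'
from scipy.spatial.transform import Rotation as Rot
def down(p):
    a=np.arctan2(p[1],p[0]); c,s=np.cos(a),np.sin(a)
    return Rot.from_matrix([[c,0,-s],[s,0,c],[0,-1,0]]).as_quat()
def st(m): print(m,round(env.read_time_s(),2),env.read_tool_pos().__array__().round(4) if hasattr(env.read_tool_pos(),'__array__') else env.read_tool_pos(),np.round(env.read_force(),2))
E
python3 - <<'E'
from h import *
P=[.512,.281]
env.gripper_to(0.0); st("shut")
env.move_pose([*P,.2],down(P)); st("above")
env.move_linear([*P,.072],rate=.1); env.pause(.3); st("near")
hit=env.move_linear([*P,.0525],rate=.012,contact_N=1.5); st(f"hit {hit}")
if hit:
    for i in range(2): env.pause(.5); st("hold")
else: cv2.imwrite("pics/x.png",env.capture("side")["color"])
if hit:
    env.move_linear([*P,.2],rate=.1); st("up")
    for n in("side","top"):
        c=env.capture(n); cv2.imwrite(f"pics/{n}1.png",c["color"])
E
```

```text
shut 0.87 [0.1813 0.5457 0.2314] [ 1.14  0.36 -0.54]
above 2.43 [0.5114 0.282  0.2002] [0.61 0.4  0.04]
near 4.17 [0.5122 0.281  0.0723] [0.37 0.09 0.23]
hit True 5.47 [0.5119 0.281  0.0543] [0.18 0.07 2.28]
hold 5.97 [0.5119 0.281  0.0541] [1.56 0.8  2.31]
hold 6.47 [0.5115 0.2808 0.0539] [3.93 1.61 2.05]
up 8.08 [0.5116 0.2808 0.1992] [-0.96  1.39  0.05]
```

```bash
python3 - <<'E'
from h import *
import pickle
c=env.capture("top"); o=pickle.load(open("top0.pkl","rb"))
d=env.capture("side"); o2=pickle.load(open("side0.pkl","rb"))
def row(o,c,x0,x1,y0,y1): return np.vstack([cv2.resize(i["color"][y0:y1,x0:x1],None,fx=5,fy=5,interpolation=cv2.INTER_CUBIC) for i in(o,c)])
cv2.imwrite("pics/cmp.png",np.hstack([row(o,c,135,195,185,235),row(o2,d,205,285,255,305)]))
for a,b,w in((o2,d,(215,236,275,302)),):
    x0,y0,x1,y1=w; f=lambda i:cv2.cvtColor(i["color"],cv2.COLOR_BGR2GRAY)[y0:y1,x0:x1].astype(np.float32)
    print(cv2.phaseCorrelate(f(a),f(b)))
for i in range(4): env.pause(.05); st("free")
E
```

```text
((-0.08565943566583556, -0.04755995129954016), 0.8366391517497875)
free 8.33 [0.5119 0.281  0.1996] [-0.28  0.34 -0.59]
free 8.38 [0.5119 0.281  0.1998] [0.28 0.01 0.17]
free 8.43 [0.5119 0.281  0.1998] [ 0.08  0.9  -0.31]
free 8.48 [0.512  0.281  0.1999] [-0.43 -1.06 -0.32]
```

View pics/cmp.png

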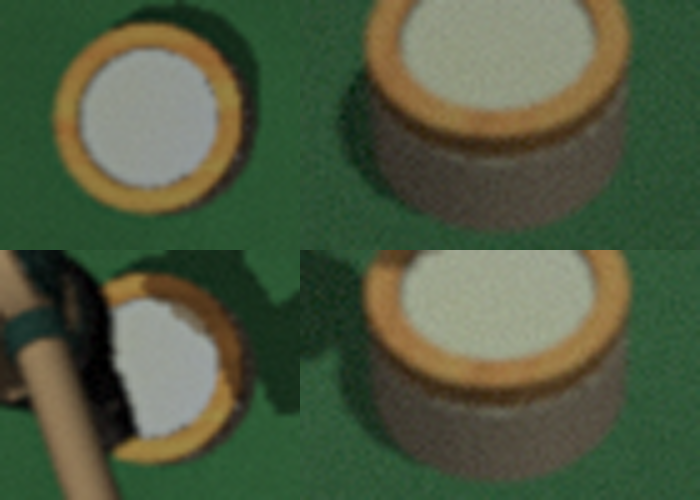

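The before and after crops match: the box's rim and body are in the same place (side-view shift under 0.1 px). The touch held about 2 N for just over 1 s. Next is the key.

```bash
python3 - <<'E'
from h import *
P=[.5665,-.287]
env.move_pose([*P,.2],down(P)); st("above")
env.move_linear([*P,.052],rate=.1); env.pause(.3); st("near")
hit=env.move_linear([*P,.028],rate=.012,contact_N=10); st(f"hit {hit}")
cv2.imwrite("pics/press.png",env.capture("side")["color"])
env.pause(.2); st("hold")
env.move_linear([*P,.2],rate=.1); st("up")
env.move_pose([.35,.0,.3],down([1,0])); env.pause(.3); st("park")
c=env.capture("top"); d=env.capture("side")
cv2.imwrite("pics/end.png",cv2.resize(np.vstack([c["color"][90:270,110:410],d["color"][120:300,130:430]]),None,fx=1.6,fy=1.6))
E
```

```text
above 10.53 [ 0.5669 -0.2858  0.2001] [-0.41 -0.11 -0.49]
near 12.47 [ 0.5666 -0.2871  0.0523] [-0.16 -0.32  1.22]
hit True 14.0 [ 0.5665 -0.287   0.0322] [-0.26  0.62  4.04]
hold 14.25 [ 0.5665 -0.287   0.0321] [-0.54 -0.31  5.86]
up 16.08 [ 0.5662 -0.2868  0.1993] [-0.1   0.01  0.64]
park 17.77 [ 0.3505 -0.0004  0.2997] [-0.24  0.24  0.25]
```

View pics/end.png

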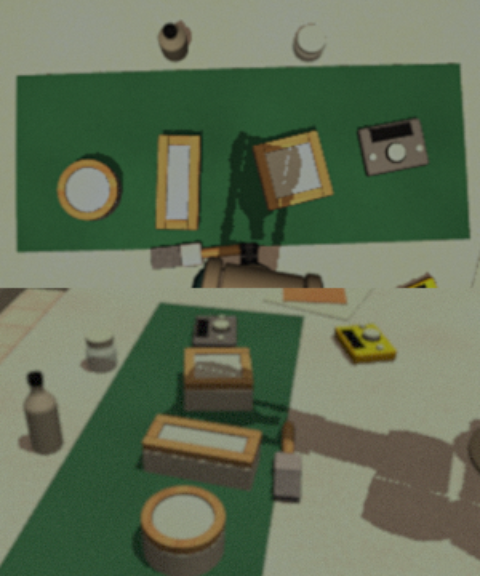

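```bash
python3 -c "
from h import *
st('end'); env.job_done()"
```

```text
end 17.88 [ 3.502e-01 -3.000e-04  2.998e-01] [-0.54 -0.82  0.2 ]
the job is handed in; nothing more can be done
```

I tested the round box's lid and then pressed the grey timer's big key once. The job was handed in at about 17.9 s with the arm clear of everything.

- **Lid touch:** The shut fingertips rested on the centre of the panel for just over 1 s, at about 2 N straight down. Afterwards the side camera showed the box shifted by less than 0.1 px.
- **Timer key:** The press stopped on the 10 N contact limit with the fingertips at z = 0.0321–0.0322 m, where "right in" is 0.032 m. The hold that followed read 4–6 N. I released the key straight away.
- **Final pictures:** The bottle, jar, brush, square box and long box look where they were, and the yellow timer was not approached.

**Checks that were less clear:**
- The sideways force reading drifted to about 4 N during the lid touch, but the pictures showed no movement of the box.
- I could not read the key's travel directly. That it went fully in is inferred from the depth and force above.
- The side camera's automatic outline of the key was distorted because it merged with a small key. I used the top camera's position instead.

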